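# Clamp a fresh moulded cap in the cooling jig

## Robot

A 6-joint arm with a two-finger parallel gripper is mounted at the origin on the work surface. World frame = base frame: x ahead of the robot, y to its left, z up, the work surface at z = 0. Lengths are in m, angles in rad, forces in N, time in s.
With the tool pointing down it reaches from about 0.275 to 0.725 m from the base axis. Payload 5.6 kg.
Tool frame: the origin (TCP) lies at the very end of the fingers, on their centre line; the grasp point (between the pads) lies r.grip_depth behind it (r.grip_depth is the distance from the TCP to the grasp point, in m); x points along the fingers, z is the direction in which the jaws open and shut, and the axes are right-handed (so a half turn about x gives the same grasp; the last joint's range is limited). The gripper opens to 85 mm and grips with 20 to 120 N. Pads are 22 mm wide; open, the fingers measure 114 mm over their backs; the gripper's body (76 mm by 85 mm) begins 54 mm behind the grasp point. The pads swing forward as they close: fully open they stand 13 mm farther back than shut.
Start: joints at [-0.889, 0.255, 0.108, 0, -1.424, -0.285], TCP at [0.213, -0.507, 0.231] pointing down, gripper open.
Joint ranges: [-2.95, 2.95], [-1.21, 1.97], [-1.09, 1.5], [-2.87, 1.71], [-2.94, -0.07], [-3.05, 3.05]. Speed limits (rad/s): [2.57, 2.57, 3.14, 3.14, 3.14, 3.14].

## Interface

Orientations are given as a unit quaternion [w, x, y, z].
In Python, from bench import r, vision, job gives the robot as it stands. The module is installed in compiled form; this text tells all that it offers.
- The arm moves only by the shell command python3 -m pendant 'ROWS'. ROWS is JSON, a list of rows, each an object of numbers: "x", "y", "z": the shift along the world's x, y, z in mm; "wx", "wy", "wz": the turn, a rotation vector about the world's x, y, z in rad; "grip": the closure, from -1 (fully open) to 1 (shut), so that 0 is half open. A call has exactly 5 rows; each row shifts and turns the pose as measured when the row begins; what a row does not reach is not made up. A row lasts 1/10 s, in which the tool goes at most 50 mm and 8.59 degrees, less where a joint would pass 70% of its speed; a pose out of reach is approached as far as the arm can. A call with a gripper value outside its range is refused whole. The fingers move at their own pace and stop on an object; the grip force is fixed at half the most. Time passes only in rows, so rows that do not move let the fingers close, or fill a call up. It gives the time, the measured TCP pose, the force and the opening at its end, in the units of the state.
- r.observe(): the state, without advancing time (a new reading comes with each control period).
- vision.get_image(name): name is "scene" or "side" or "wrist"; returns (picture, depth): 420x560x3 uint8, blue, green, red; 420x560 float32, m along the optical axis (not along the pixel's ray), 0 where there is no reading.
- vision.camera_info(name): a dict with "camera_matrix" (3x3 intrinsics, pixels), "pose" (4x4, takes a point from camera to world coordinates). Camera axes: x right, y up, looking along -z (the intrinsics and any distortion apply to the point x, -y, -z); pixel columns grow to the right and rows downward; lengths in m; the calibration is good to about 2 mm. A picture is of the moment at which its call begins: read the wrist's pose just before it. camera_info takes no time and is no camera call; for the wrist camera it gives the pose at the moment of the call.
- job.finish_job(): hands the job in, once; it reports no verdict.
The state is a dict: "time_s": time; "joint_positions": joint angles; "joint_velocities": joint speeds; "effort": joint torques, N m; "eef_pos": TCP position; "tool_rot": TCP orientation; "force": force on the tool from outside, world axes, zero at the start; "moment": the same for the moment, N m; "width": opening from 0.0 (shut) to 1.0 (fully open).
Only numpy, scipy, OpenCV 4.12 (cv2) and the standard library are available. Lean on these libraries where they do the work, as an engineer would, in place of code of your own. Each camera call takes 0.05 s, during which the arm holds its last target. There are 200 camera calls.

## Task

Lay the middle-sized black cap, the one that fits the jig, face up over the round plug of the cooling jig and let go of it while the jig's spring leaf still stands open. Then tip the leaf over past its snap point so that it springs across onto the cap, and press the finger cushion on its tab gently down until you feel the cap bottom, so that the leaf, not your fingers, drives the cap fully home. Never put more than about 20 N on the jig, and leave the leaf shut and everything else on the bench where it lies.

Things in the scene. Friction and masses are not known exactly. Their poses are not given: they have to be found in the camera images.
- cap_center (a point): the cap to clamp: black round moulded cap, 58 mm across, 14 mm high, 30 g, face up on a 4 mm thick card; hollow below, skirt 2 mm thick, 54 mm and 11 mm deep inside. The point is its centre, 7 mm over its lower edge; z is the cap's axis, up. It may lie at any of three places on the card; the caps at the other two are 40 and 74 mm across
- jig: aluminium cooling jig, fixed; base plate 164 mm (jig x) by 205 mm (jig y, -92 to +113). Origin on the plug's axis, 16 mm below the plate's top. Jig z up, x along the hinge; the leaf is hinged on the +y side (to the robot's left at yaw 0), its tab shuts towards -y. Open-stop bracket at y = 102 to 110, 66 mm high; stop posts at x = +-38, y = -45, 32 mm high; spring strut at x = 74.
- nest (a point): the ground face on the plate's top round the plug, on the plug's axis: the cap's skirt rests on it when the cap is fully home (its top then 14 mm over this point). The jig's height on the bench varies by up to 6 mm from start to start
- plug_top (a point): top centre of the white upright sizing plug, 50 mm across, top edge chamfered: the cap goes over it with 2 mm play all round and rests with its face's inside on the plug's top, the skirt 3 to 5 mm above the plate. Tight rubber rings hold the plug: it goes down only under about 20 N on the cap and stays down; the cap is home when its skirt meets the plate, a hard stop
- leaf (a joint): leaf's angle, rad: 0 open (leaning back on its stop), 1.9 level. Damped over-centre spring with its snap point near 0.8: short of it it springs open, past it shut, in 0.5 s. Tipping takes 4 N at the tab. It lands on the cap at 1.75 to 1.85 and drives it home 0.04 to 0.07 further, which takes 6 to 8 N at the tab; where that is depends on the presser's screw, set anew each time and not measured
- hinge (a point): middle of the leaf's hinge axis, which runs along jig x, at jig y = +80 mm, z = +40 mm; the leaf stands up and leans back from it at the start
- leaf_tab (a point): middle of the free (upper when shut) face of the ribbed rubber finger cushion on the leaf's tab, 147 mm from the hinge and 12 mm off the leaf's mid-plane; cushion 40 mm (jig x) by 28, gives 1 mm per 10 N. Leaf: frame 86 mm wide, 8 mm thick, free end 164 mm from the hinge, with a domed screw presser for the cap's middle. Open, the tab is its top, 0.19 m up, the cushion facing away from the plug
- cap_small: bystander: cap 40 mm across, 12 mm high, on the card
- cap_large: bystander: cap 74 mm across, 14 mm high, on the card
- cap_turned: bystander: cap 58 mm across lying upside down on the bare bench beyond the jig, its clips showing
- cutters: bystander: side cutters with green handles, 130 mm long, lying on the card beside the caps
- runner: bystander: black moulded runner, 70 mm long, to the left
- caliper: bystander: caliper, 210 mm long, to the left
- tape: bystander: roll of brown tape, 90 mm across, 48 mm high, to the left

How it is judged:
By the outcome, as a careful person would: the job done as asked, in the order asked, and still so for the second after the job is handed in, with the robot touching nothing.
It also fails if it takes over 64 s, if anything falls off the work surface, if the arm or the gripper's body presses on something with over 40 N, if the wrist force passes 120 N, or if a joint passes its speed limit or range.

## Working session

There is one attempt and no reset: what is moved stays moved. The work goes in short steps, Python scripts to look and compute and a shell command to move; the robot and the scene stay as the last step left them, time stands still between calls to the robot, and variables do not carry over. Pictures are saved under pics/ and viewed, about 8 in all and at most 12, crops included, and the job is handed in when it is done.

```bash
mkdir -p pics
cat > h.py <<'E'
import numpy as np, cv2
from bench import r, vision, job
def snap(name,tag):
    info=vision.camera_info(name); im,d=vision.get_image(name)
    np.savez('pics/%s.npz'%tag,im=im,d=d,K=info['camera_matrix'],P=info['pose'])
    cv2.imwrite('pics/%s.png'%tag,im); return im,d,info
def load(tag): return np.load('pics/%s.npz'%tag)
def cloud(tag):
    f=load(tag);d=f['d'];K=f['K'];v,u=np.mgrid[:d.shape[0],:d.shape[1]]
    p=np.stack([(u-K[0,2])/K[0,0]*d,-(v-K[1,2])/K[1,1]*d,-d],-1)
    w=p@f['P'][:3,:3].T+f['P'][:3,3]; w[d==0]=np.nan; return w
E
python3 - <<'E'
from h import *
for n in('scene','side'):
    i=snap(n,n+'0')[2]; print({k:v for k,v in i.items()})
print(r.observe(),r.grip_depth)
E
```

```text
{'camera_matrix': array([[414.10449987,   0.        , 284.14609495],
       [  0.        , 414.10449987, 203.16136502],
       [  0.        ,   0.        ,   1.        ]]), 'pose': array([[ 0.66750052, -0.40643544,  0.62390167,  1.16834817],
       [ 0.74424253,  0.33787051, -0.57614805, -0.53272698],
       [ 0.02336901,  0.84891328,  0.52801528,  0.66778476],
       [ 0.        ,  0.        ,  0.        ,  1.        ]])}
{'camera_matrix': array([[509.30860251,   0.        , 277.16057601],
       [  0.        , 509.30860251, 216.02007778],
       [  0.        ,   0.        ,   1.        ]]), 'pose': array([[-0.69225493,  0.37758364, -0.61499082, -0.24295433],
       [-0.72157361, -0.34951828,  0.59763576,  0.81177818],
       [ 0.01070695,  0.85747744,  0.51441015,  0.78598545],
       [ 0.        ,  0.        ,  0.        ,  1.        ]])}
{'time_s': 0.1, 'joint_positions': array([-8.89366062e-01,  2.55664642e-01,  1.07163639e-01, -4.01195570e-04,
       -1.42387717e+00, -2.84600957e-01]), 'joint_velocities': array([-0.00060476, -0.00194273,  0.00086136,  0.00202765, -0.00175438,
        0.00050832]), 'effort': array([-2.48588934e-03, -3.87605667e+01,  2.38473040e+01,  5.37793502e+00,
       -3.77995282e-03, -4.99811222e-06]), 'eef_pos': array([ 0.21245912, -0.50685055,  0.2305134 ]), 'tool_rot': array([ 0.39195022, -0.58824395,  0.39134925,  0.58922817]), 'force': array([ 0.34594675, -0.392906  ,  0.31874576]), 'moment': array([ 0.00650312, -0.03078415,  0.00876442]), 'width': 0.9992154462923142} 0.0187
```

View pics/scene0.png

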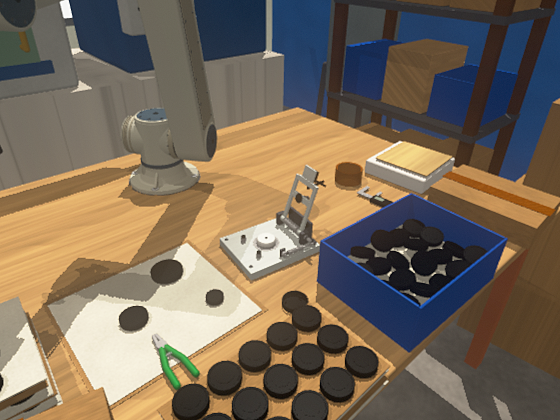

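View pics/side0.png

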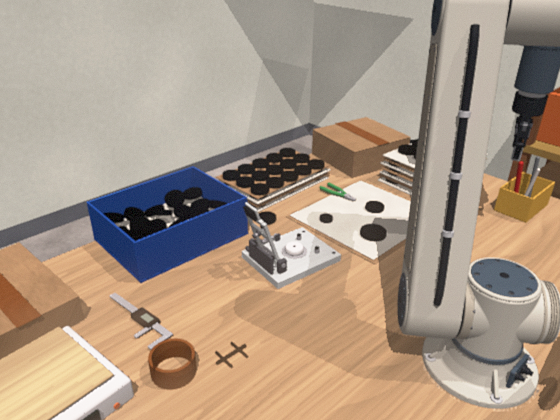

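Scene view: large cap at (167,271), middle cap at (133,318), small cap at (214,297). The plug is at (265,240), and the leaf stands open with its tab at (311,172). Next I'll turn these into positions from the depth.

Run:
```python
from h import *
def caps(tag,pts):
    w=cloud(tag);g=load(tag)['im'].max(2)
    n,l=cv2.connectedComponents(((g<60)).astype(np.uint8))
    for u,v in pts:
        m=l==l[v,u]; q=w[m]; q=q[np.isfinite(q[:,0])]
        zt=np.median(w[v-2:v+3,u-2:u+3,2]); t=q[abs(q[:,2]-zt)<.003]
        c,s,a=cv2.minAreaRect((t[:,:2]*1000).astype(np.float32))
        (cc,rad)=cv2.minEnclosingCircle((t[:,:2]*1000).astype(np.float32))
        print(tag,u,v,'z',zt,np.round(c),np.round(s),np.round(cc),round(rad,1),len(t))
caps('scene0',[(167,271),(133,318),(214,297),(294,300)])
caps('side0',[(373,232),(375,207),(327,218),(268,218)])
for tag,(u,v) in (('scene0',(265,240)),('side0',(294,248))):
    w=cloud(tag); z=np.median(w[v-1:v+2,u-1:u+2,2]); print('plug',tag,w[v,u])
    # plane clouds near
    c=w[v,u]; q=w.reshape(-1,3); q=q[np.isfinite(q[:,0])&(np.hypot(q[:,0]-c[0],q[:,1]-c[1])<.16)]
    h,e=np.histogram(q[:,2],np.arange(-.004,.08,.002)); print(dict(zip(np.round(e[:-1],3),h)))
    m=q[(np.hypot(q[:,0]-c[0],q[:,1]-c[1])<.04)&(abs(q[:,2]-z)<.003)]
    cc,rad=cv2.minEnclosingCircle((m[:,:2]*1000).astype(np.float32)); print(cc,rad,z,len(m))
    t=q[q[:,2]>.1]; print('leaf',t.min(0),t.max(0)); print(t[t[:,2]>t[:,2].max()-.01].mean(0))
im=cv2.resize(load('scene0')['im'][150:290,200:340],(800,800),interpolation=cv2.INTER_CUBIC)[:,:];cv2.imwrite('pics/c1.png',cv2.resize(im,(600,600)))
```

```text
scene0 167 271 z 0.01585696660320446 [-494.  800.] [2698. 2920.] [-568.  884.] 1866.1 4442
scene0 133 318 z 0.015852913659731738 [-494.  800.] [2698. 2920.] [-568.  884.] 1866.1 4438
scene0 214 297 z 0.013927685631127451 [-492.  799.] [2914. 2696.] [-553.  882.] 1852.0 3867
scene0 294 300 z nan [0. 0.] [0. 0.] [0. 0.] 0.0 0
side0 373 232 z 0.015477309754591828 [ 436. -224.] [67. 73.] [ 435. -224.] 37.5 262
side0 375 207 z 0.015837098675439587 [ 521. -343.] [49. 50.] [ 521. -345.] 27.5 109
side0 327 218 z 0.013558839164570902 [ 578. -185.] [31. 38.] [ 578. -187.] 20.7 53
side0 268 218 z 0.00010283246186670869 [710. -67.] [44. 48.] [706. -66.] 28.9 67
plug scene0 [0.52020736 0.00338299 0.03430422]
{np.float64(-0.004): np.int64(970), np.float64(-0.002): np.int64(1857), np.float64(0.0): np.int64(641), np.float64(0.002): np.int64(280), np.float64(0.004): np.int64(82), np.float64(0.006): np.int64(62), np.float64(0.008): np.int64(67), np.float64(0.01): np.int64(52), np.float64(0.012): np.int64(67), np.float64(0.014): np.int64(53), np.float64(0.016): np.int64(236), np.float64(0.018): np.int6
[... 1983 characters left out ...]
 np.int64(26), np.float64(0.044): np.int64(24), np.float64(0.046): np.int64(34), np.float64(0.048): np.int64(39), np.float64(0.05): np.int64(61), np.float64(0.052): np.int64(46), np.float64(0.054): np.int64(46), np.float64(0.056): np.int64(36), np.float64(0.058): np.int64(19), np.float64(0.06): np.int64(28), np.float64(0.062): np.int64(22), np.float64(0.064): np.int64(19), np.float64(0.066): np.int64(38), np.float64(0.068): np.int64(49), np.float64(0.07): np.int64(28), np.float64(0.072): np.int64(4), np.float64(0.074): np.int64(5), np.float64(0.076): np.int64(8)}
(0.0, 0.0) 0.0 nan 0
leaf [0.4820233  0.10693746 0.10078039] [0.57260349 0.15856448 0.20167577]
[0.52961363 0.1479243  0.19537083]
```

View pics/c1.png

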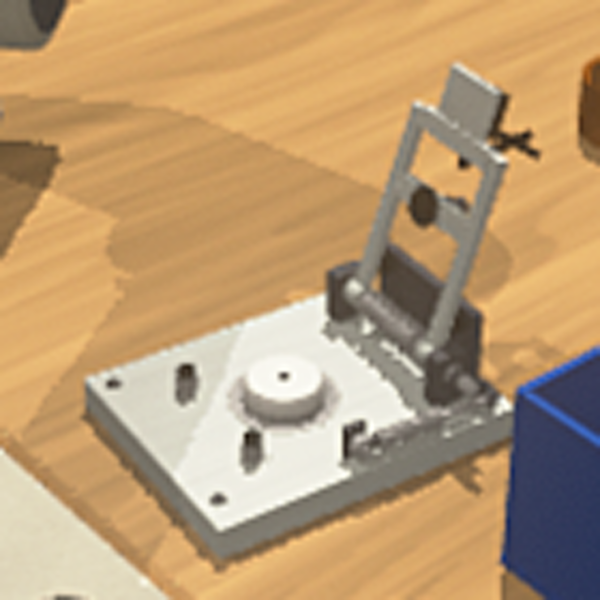

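Run:
```python
from h import *
from scipy.spatial.transform import Rotation as R
for tag in('scene0','side0'):
    w=cloud(tag);q=w.reshape(-1,3);q=q[np.isfinite(q[:,0])]
    n=q[(np.hypot(q[:,0]-.515,q[:,1]-.02)<.17)]
    p=n[(n[:,2]>.0165)&(n[:,2]<.0225)]
    c,s,a=cv2.minAreaRect((p[:,:2]*1000).astype(np.float32)); print(tag,'plate',c,s,a,np.median(p[:,2]))
    b=n[abs(n[:,2])<.005]; print('bench z',np.median(b[:,2]))
    m=n[(np.hypot(n[:,0]-.515,n[:,1]-.009)<.045)&(n[:,2]>.031)&(n[:,2]<.04)]; 
    cc,rad=cv2.minEnclosingCircle((m[:,:2]*1000).astype(np.float32)); print('plug',cc,rad,np.median(m[:,2]),np.percentile(m[:,2],95))
    t=n[n[:,2]>.172]; print('tabregion',t.mean(0),t.min(0),t.max(0))
    # cap medium in scene: dark pts
    im=load(tag)['im'].max(2).ravel(); f=w.reshape(-1,3)
    for nm,x,y in(('L',.436,-.224),('M',.521,-.344),('S',.578,-.186)):
        k=(im<60)&(np.hypot(f[:,0]-x,f[:,1]-y)<.05)&(f[:,2]>.0115)
        cc,rad=cv2.minEnclosingCircle((f[k][:,:2]*1000).astype(np.float32)); print(nm,cc,rad,k.sum(),np.median(f[k,2]))
    B=load(tag)['im'].astype(int);g=((B[...,1]>B[...,2]+50)&(B[...,1]>B[...,0]+30)).ravel()&(abs(f[:,2])<.05)
    if g.sum(): print('cutters',f[g].min(0),f[g].max(0))
o=r.observe(); w,x,y,z=o['tool_rot']; print(R.from_quat([x,y,z,w]).as_matrix().round(3))
i=vision.camera_info('wrist');print(i['pose'].round(3))
```

```text
scene0 plate (517.842529296875, 18.941329956054688) (203.75018310546875, 166.69650268554688) 82.63348388671875 0.019751968771289763
bench z -0.0012699882737348123
plug (517.775146484375, 8.65572452545166) 24.819969177246094 0.034837925578021234 0.037179341538137456
tabregion [0.53689932 0.13609583 0.18641712] [0.51114849 0.12716324 0.17211892] [0.55681947 0.15123369 0.20018453]
L (440.2994384765625, -229.61375427246094) 37.40559768676758 21 0.015850029763309625
M (523.610595703125, -352.74139404296875) 27.4503116607666 21 0.01666259996492514
S (572.4320068359375, -204.39102172851562) 11.06502914428711 3 0.013722693607135295
cutters [ 0.63187421 -0.36846751  0.01049464] [ 0.72649114 -0.32003768  0.01801225]
side0 plate (554.7534790039062, 18.637191772460938) (208.5484161376953, 253.1699981689453) 82.65559387207031 0.01936747970365421
bench z -0.0016364780860201322
plug (511.9876708984375, 14.022266387939453) 26.69001007080078 0.03434666948931353 0.037043983760183766
tabregion [0.52552156 0.14844086 0.18829841] [0.50686626 0.13768749 0.17209571] [0.55197108 0.15856448 0.20167577]
L (436.0032958984375, -226.3702850341797) 39.20769119262695 278 0.015070955069450553
M (521.7029418945312, -346.8264465332031) 29.001157760620117 124 0.015131744520985313
S (577.6848754882812, -187.16981506347656) 20.679277420043945 47 0.012807166495871991
cutters [ 0.63460957 -0.36021883  0.00854482] [ 0.71891432 -0.31427601  0.01756828]
[[-0.001 -0.922 -0.386]
 [ 0.001 -0.386  0.922]
 [-1.     0.     0.002]]
[[-0.388 -0.888 -0.246  0.149]
 [ 0.922 -0.373 -0.106 -0.534]
 [ 0.002 -0.268  0.963  0.374]
 [ 0.     0.     0.     1.   ]]
```

Jig yaw is about -0.128 rad, the plug at about (516, 10) mm, the plate top at about 20.5 mm and the middle cap at (522, -346). The cutters lie beyond it in +x, so I'll grasp with the current yaw.

```bash
python3 -m pendant '[{"x":45,"y":20},{"x":45,"y":20},{"x":45,"y":20},{"x":45,"y":20},{"x":45,"y":20}]'; python3 -m pendant '[{"x":40,"y":25,"z":-20},{"x":40,"y":25,"z":-20},{"x":0,"y":6,"z":-30},{},{}]'
python3 - <<'E'
from h import *
print(r.observe()['eef_pos']); snap('wrist','w1')
w=cloud('w1');K=load('w1')['K'];P=load('w1')['P'];print(K)
def pix(p):
    c=P[:3,:3].T@(np.array(p)-P[:3,3]); return K[0,0]*c[0]/-c[2]+K[0,2], -K[1,1]*c[1]/-c[2]+K[1,2]
print(pix((.522,-.346,.018)))
E
```

```text
[ 0.21245912 -0.50685055  0.2305134 ]
[[334.98917687   0.         285.31582494]
 [  0.         334.98917687 207.63114333]
 [  0.           0.           1.        ]]
(np.float64(305.9918050176483), np.float64(433.2393330765673))schema error: expected keys x, y, z, wx, wy, wz, grip
schema error: expected keys x, y, z, wx, wy, wz, grip
```

View pics/w1.png

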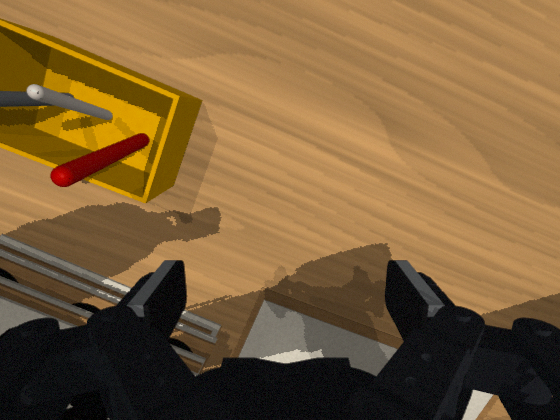

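That view shows the yellow bin and the trays below the start pose. The rows were refused because every row needs all the keys.

```bash
R='"wx":0,"wy":0,"wz":0,"grip":-1'; python3 -m pendant '[{"x":45,"y":20,"z":0,"wx":0,"wy":0,"wz":0,"grip":-1},{"x":45,"y":20,"z":0,"wx":0,"wy":0,"wz":0,"grip":-1},{"x":45,"y":20,"z":0,"wx":0,"wy":0,"wz":0,"grip":-1},{"x":45,"y":20,"z":0,"wx":0,"wy":0,"wz":0,"grip":-1},{"x":45,"y":20,"z":0,"wx":0,"wy":0,"wz":0,"grip":-1}]'; python3 -m pendant '[{"x":40,"y":25,"z":-20,"wx":0,"wy":0,"wz":0,"grip":-1},{"x":40,"y":25,"z":-20,"wx":0,"wy":0,"wz":0,"grip":-1},{"x":4,"y":10,"z":-30,"wx":0,"wy":0,"wz":0,"grip":-1},{"x":0,"y":0,"z":0,"wx":0,"wy":0,"wz":0,"grip":-1},{"x":0,"y":0,"z":0,"wx":0,"wy":0,"wz":0,"grip":-1}]'
```

```text
time_s: 0.65
eef_pos: [0.4373, -0.4053, 0.2297]
tool_rot: [0.395, -0.585, 0.395, 0.588]
force: [0.8, -1.3, -0.3]
width: 1.002
time_s: 1.15
eef_pos: [0.5243, -0.3419, 0.1579]
tool_rot: [0.393, -0.586, 0.393, 0.59]
force: [-0.1, 0.1, 0.4]
width: 0.998
```

```bash
cat >> h.py <<'E'
def pix(tag,p):
    f=load(tag);K=f['K'];P=f['P'];c=P[:3,:3].T@(np.array(p)-P[:3,3]); return K[0,0]*c[0]/-c[2]+K[0,2], -K[1,1]*c[1]/-c[2]+K[1,2]
def onplane(tag,uv,z):
    f=load(tag);K=f['K'];P=f['P'];d=P[:3,:3]@np.array([(uv[0]-K[0,2])/K[0,0],-(uv[1]-K[1,2])/K[1,1],-1]);return P[:3,3]+d*(z-P[2,3])/d[2]
E
python3 - <<'E'
from h import *
print(r.observe()['eef_pos']); snap('wrist','w2');print(pix('w2',(.522,-.346,.018)))
E
```

```text
[ 0.52427447 -0.34191774  0.15788139]
(np.float64(281.3659430877739), np.float64(193.36940717011598))
```

View pics/w2.png

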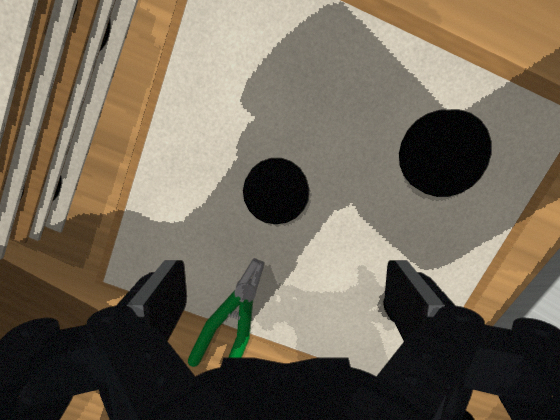

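The middle cap is at about (276,191), the large cap at (446,153), and the cutter tip at (258,262), clear of both finger paths.

Run:
```python
from h import *
im=load('w2')['im'].max(2); m=(im<32).astype(np.uint8)
n,l,st,c=cv2.connectedComponentsWithStats(m)
k=l[191,276]; print(c[k],st[k]); pts=cv2.findContours((l==k).astype(np.uint8),0,1)[0][0]
e=cv2.fitEllipse(pts); print(e)
p=onplane('w2',e[0],.018); print('cap',p, np.array(p)-[.52427447,-.34191774,.018])
u,v=map(int,e[0]);print('depth z',cloud('w2')[v,u], e[1][0]*.0+np.linalg.norm(onplane('w2',(st[k][0],e[0][1]),.018)-onplane('w2',(st[k][0]+st[k][2],e[0][1]),.018)))
```

```text
[275.53589514 190.89693178] [ 243  158   66   66 3357]
((275.5293884277344, 190.89341735839844), (64.34571075439453, 64.6270523071289), 0.23676763474941254)
cap [ 0.52190204 -0.35150123  0.018     ] [-2.37242805e-03 -9.58348866e-03  1.73472348e-17]
depth z [ 0.52127309 -0.3522419   0.01834085] 0.057092514546550455
```

```bash
python3 -m pendant '[{"x":-2.5,"y":-9.5,"z":-40,"wx":0,"wy":0,"wz":0,"grip":-1},{"x":0,"y":0,"z":-40,"wx":0,"wy":0,"wz":0,"grip":-1},{"x":0,"y":0,"z":-35,"wx":0,"wy":0,"wz":0,"grip":-1},{"x":0,"y":0,"z":-20,"wx":0,"wy":0,"wz":0,"grip":-1},{"x":0,"y":0,"z":-9,"wx":0,"wy":0,"wz":0,"grip":-1}]'; python3 -m pendant '[{"x":0,"y":0,"z":-4,"wx":0,"wy":0,"wz":0,"grip":-1},{"x":0,"y":0,"z":0,"wx":0,"wy":0,"wz":0,"grip":-1},{"x":0,"y":0,"z":0,"wx":0,"wy":0,"wz":0,"grip":-1},{"x":0,"y":0,"z":0,"wx":0,"wy":0,"wz":0,"grip":-1},{"x":0,"y":0,"z":0,"wx":0,"wy":0,"wz":0,"grip":-1}]'
```

```text
time_s: 1.7
eef_pos: [0.5229, -0.3608, 0.0221]
tool_rot: [-0.395, 0.592, -0.395, -0.581]
force: [-0.2, -0.3, 0.6]
width: 1.001
time_s: 2.2
eef_pos: [0.525, -0.3645, 0.0242]
tool_rot: [-0.396, 0.595, -0.395, -0.578]
force: [-0.3, -1.3, 0.9]
width: 0.999
```

```bash
cat >> h.py <<'E'
from scipy.spatial.transform import Rotation as R
def st(tgt=None,yaw=None):
    o=r.observe();w,x,y,z=o['tool_rot'];A=R.from_quat([x,y,z,w]).as_matrix();a=np.degrees(np.arctan2(A[1,2],A[0,2]))
    print('t',round(o['time_s'],2),'p',(o['eef_pos']*1000).round(1),'F',o['force'].round(1),'w',round(o['width'],3),'jaw',a.round(1))
    if yaw is None: yaw=a
    c,s=np.cos(np.radians(yaw)),np.sin(np.radians(yaw)); zt=np.array([c,s,0]);xt=np.array([0,0,-1.]);T=np.stack([xt,np.cross(zt,xt),zt],1)
    print('rotfix',R.from_matrix(T@A.T).as_rotvec().round(3))
    if tgt is not None: print('move',(np.array(tgt)-o['eef_pos']*1000).round(1))
E
python3 -c "
from h import *
st((522,-351.5,8),112.7)"
```

```text
t 2.2 p [ 525.  -364.5   24.2] F [-0.3 -1.3  0.9] w 0.999 jaw 112.0
rotfix [0.012 0.021 0.013]
move [ -3.   13.  -16.2]
```

```bash
python3 -m pendant '[{"x":-3,"y":13,"z":0,"wx":0.012,"wy":0.021,"wz":0.013,"grip":-1},{"x":0,"y":2,"z":-4,"wx":0,"wy":0,"wz":0,"grip":-1},{"x":0,"y":2,"z":-4,"wx":0,"wy":0,"wz":0,"grip":-1},{"x":0,"y":1,"z":-4,"wx":0,"wy":0,"wz":0,"grip":-1},{"x":0,"y":1,"z":-4,"wx":0,"wy":0,"wz":0,"grip":-1}]';python3 -c "
from h import *
st((522,-351.5,8),112.7)"
```

```text
time_s: 2.7
eef_pos: [0.5228, -0.3436, 0.0085]
tool_rot: [-0.391, 0.589, -0.391, -0.589]
force: [0.5, -0.3, -0.1]
width: 1.002
t 2.7 p [ 522.8 -343.6    8.5] F [ 0.5 -0.3 -0.1] w 1.002 jaw 112.8
rotfix [-0.     0.    -0.002]
move [-0.8 -7.9 -0.5]
```

```bash
python3 -m pendant '[{"x":-1,"y":-4,"z":0,"wx":0,"wy":0,"wz":0,"grip":-1},{"x":0,"y":-3,"z":0,"wx":0,"wy":0,"wz":0,"grip":-1},{"x":0,"y":0,"z":0,"wx":0,"wy":0,"wz":0,"grip":-1},{"x":0,"y":0,"z":0,"wx":0,"wy":0,"wz":0,"grip":-1},{"x":0,"y":0,"z":0,"wx":0,"wy":0,"wz":0,"grip":-1}]';python3 -c "
from h import *
st((522,-351.5,8),112.7)"
```

```text
time_s: 3.2
eef_pos: [0.521, -0.3514, 0.0073]
tool_rot: [0.391, -0.588, 0.391, 0.59]
force: [0.2, -0.1, 0.8]
width: 0.998
t 3.2 p [ 521.  -351.4    7.3] F [ 0.2 -0.1  0.8] w 0.998 jaw 112.8
rotfix [-0.001 -0.001 -0.002]
move [ 1.  -0.1  0.7]
```

```bash
python3 -m pendant '[{"x":1,"y":0,"z":0,"wx":0,"wy":0,"wz":0,"grip":1},{"x":0,"y":0,"z":0,"wx":0,"wy":0,"wz":0,"grip":1},{"x":0,"y":0,"z":0,"wx":0,"wy":0,"wz":0,"grip":1},{"x":0,"y":0,"z":0,"wx":0,"wy":0,"wz":0,"grip":1},{"x":0,"y":0,"z":0,"wx":0,"wy":0,"wz":0,"grip":1}]';python3 -c "
from h import *
st((522,-351.5,8),112.7)"
```

```text
time_s: 3.7
eef_pos: [0.5228, -0.3516, 0.0085]
tool_rot: [-0.391, 0.589, -0.391, -0.589]
force: [1.1, -0.1, -0.7]
width: 0.646
t 3.7 p [ 522.8 -351.6    8.5] F [ 1.1 -0.1 -0.7] w 0.646 jaw 112.8
rotfix [ 0.     0.    -0.002]
move [-0.8  0.1 -0.5]
```

```bash
python3 -m pendant '[{"x":0,"y":0,"z":0,"wx":0,"wy":0,"wz":0,"grip":1},{"x":0,"y":0,"z":15,"wx":0,"wy":0,"wz":0,"grip":1},{"x":0,"y":0,"z":30,"wx":0,"wy":0,"wz":0,"grip":1},{"x":0,"y":0,"z":40,"wx":0,"wy":0,"wz":0,"grip":1},{"x":0,"y":0,"z":40,"wx":0,"wy":0,"wz":0,"grip":1}]';python3 -c "
from h import *
st((522,-351.5,8),112.7); snap('wrist','w3')
w=cloud('w3');print(pix('w3',r.observe()['eef_pos']))
f=load('w3');cv2.imwrite('pics/w3.png',f['im'])"
```

```text
time_s: 4.2
eef_pos: [0.5172, -0.3485, 0.1284]
tool_rot: [0.391, -0.583, 0.392, 0.595]
force: [1.4, -0.3, 0.7]
width: 0.646
t 4.2 p [ 517.2 -348.5  128.4] F [ 1.4 -0.3  0.7] w 0.646 jaw 112.8
rotfix [-0.008 -0.016 -0.001]
move [   4.8   -3.  -120.4]
(np.float64(278.3344698144321), np.float64(279.86491095678076))
```

View pics/w3.png

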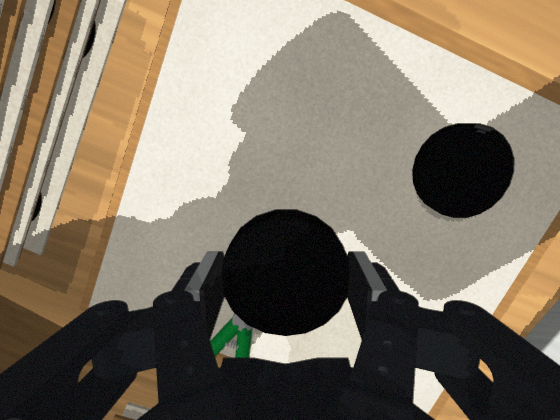

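The cap is held, centred at about (286,272) with radius 63 px. Next I'll go to a viewing pose beside the plug, with the jaws turned to lie along jig y.

```bash
python3 -m pendant '[{"x":10,"y":30,"z":30,"wx":-0.008,"wy":-0.016,"wz":-0.13,"grip":1},{"x":6,"y":40,"z":0,"wx":0,"wy":0,"wz":-0.13,"grip":1},{"x":6,"y":40,"z":0,"wx":0,"wy":0,"wz":-0.13,"grip":1},{"x":6,"y":45,"z":0,"wx":0,"wy":0,"wz":-0.13,"grip":1},{"x":6,"y":45,"z":0,"wx":0,"wy":0,"wz":0,"grip":1}]'; python3 -m pendant '[{"x":6,"y":45,"z":0,"wx":0,"wy":0,"wz":0,"grip":1},{"x":4,"y":45,"z":0,"wx":0,"wy":0,"wz":0,"grip":1},{"x":0,"y":40,"z":0,"wx":0,"wy":0,"wz":0,"grip":1},{"x":0,"y":12,"z":0,"wx":0,"wy":0,"wz":0,"grip":1},{"x":0,"y":0,"z":0,"wx":0,"wy":0,"wz":0,"grip":1}]';python3 -c "
from h import *
st((561,4,160),82.6)"
```

```text
time_s: 4.75
eef_pos: [0.5551, -0.1504, 0.17]
tool_rot: [0.537, -0.468, 0.536, 0.454]
force: [1.0, -0.1, -1.2]
width: 0.65
time_s: 5.25
eef_pos: [0.5646, 0.0027, 0.1684]
tool_rot: [0.536, -0.469, 0.534, 0.456]
force: [-1.1, -0.1, -0.8]
width: 0.645
t 5.25 p [564.6   2.7 168.4] F [-1.1 -0.1 -0.8] w 0.645 jaw 81.6
rotfix [0.012 0.013 0.017]
move [-3.6  1.3 -8.4]
```

```bash
python3 -m pendant '[{"x":0,"y":0,"z":0,"wx":0.012,"wy":0.013,"wz":0.017,"grip":1},{"x":0,"y":0,"z":0,"wx":0,"wy":0,"wz":0,"grip":1},{"x":0,"y":0,"z":0,"wx":0,"wy":0,"wz":0,"grip":1},{"x":0,"y":0,"z":0,"wx":0,"wy":0,"wz":0,"grip":1},{"x":0,"y":0,"z":0,"wx":0,"wy":0,"wz":0,"grip":1}]';python3 -c "
from h import *
st((561,4,160),82.6);snap('wrist','w4')
p=r.observe()['eef_pos'];print(pix('w4',p),pix('w4',(.516,.010,.0355)))"
```

```text
time_s: 5.75
eef_pos: [0.5641, -0.0006, 0.1676]
tool_rot: [0.531, -0.466, 0.532, 0.466]
force: [-0.6, 0.0, 0.6]
width: 0.648
t 5.75 p [564.1  -0.6 167.6] F [-0.6  0.   0.6] w 0.648 jaw 82.4
rotfix [ 0.001 -0.001  0.003]
move [-3.1  4.6 -7.6]
(np.float64(287.0512475343569), np.float64(267.29059063501984)) (np.float64(291.65194801812873), np.float64(139.80721916300666))
```

View pics/w4.png

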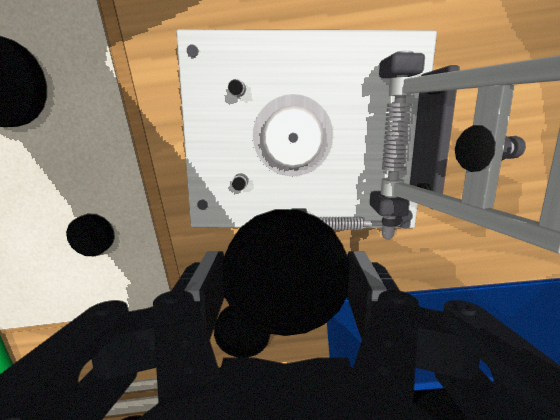

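Plug top is at (293,138) with its centre hole visible, the held cap at (286,272), and the leaf is open on the right.

Run:
```python
from h import *
f=load('w4');w=cloud('w4');im=f['im'].max(2)
T=np.array([.5641,-.0006,.1676])
q=w[262:282,276:296].reshape(-1,3);zt=np.nanmedian(q[:,2]);print('cap top z',zt,'rel',zt-T[2])
m=(abs(w[...,2]-zt)<.004)
v,u=np.mgrid[:420,:560]; m&=np.hypot(u-286,v-272)<68
ys,xs=np.nonzero(m);print('extent',xs.min(),xs.max(),ys.min(),ys.max(),m.sum())
c,rd=cv2.minEnclosingCircle(np.stack([xs,ys],1).astype(np.float32));print(c,rd)
for cc in (c,(286,272)): print('cap c',onplane('w4',cc,zt), (onplane('w4',cc,zt)-T)*1000)
mb=(f['im'].min(2)>225).astype(np.uint8); 
for (uu,vv) in ((293,138),):
  sub=w[vv-20:vv+21,uu-20:uu+21,2]; zp=np.nanmedian(sub); print('plug z',zp,'plate z',np.nanmedian(w[200:220,230:280,2]),np.nanmedian(w[50:75,270:330,2]))
# plug top from depth
k=(w[...,2]>zp-.0025)&(w[...,2]<zp+.004)&(np.hypot(u-293,v-138)<45)
ys,xs=np.nonzero(k);c2,r2=cv2.minEnclosingCircle(np.stack([xs,ys],1).astype(np.float32));print(c2,r2,xs.mean(),ys.mean())
for cc in (c2,(293,138),(xs.mean(),ys.mean())): print('plug',onplane('w4',cc,zp))
cv2.imwrite('pics/c4.png',cv2.resize(f['im'][85:345,200:390],None,fx=3,fy=3,interpolation=cv2.INTER_CUBIC)[:600])
# leaf presser/hinge; tab
```

```text
cap top z 0.1771003636139809 rel 0.009500363613980906
extent 220 351 214 335 12421
(285.8973693847656, 271.85198974609375) 67.7773208618164
cap c [ 0.56170356 -0.00077102  0.17710036] [-2.39643725 -0.17101906  9.50036361]
cap c [ 0.56177983 -0.0007357   0.17710036] [-2.32016788 -0.13570074  9.50036361]
plug z 0.0374164649858367 plate z 0.02212296522133736 0.021919801295262442
(293.0, 136.0) 31.06454849243164 292.9246697607997 136.27954302034988
plug [0.51303282 0.01142854 0.03741646]
plug [0.51459003 0.01123337 0.03741646]
plug [0.51324233 0.01134156 0.03741646]
```

View pics/c4.png

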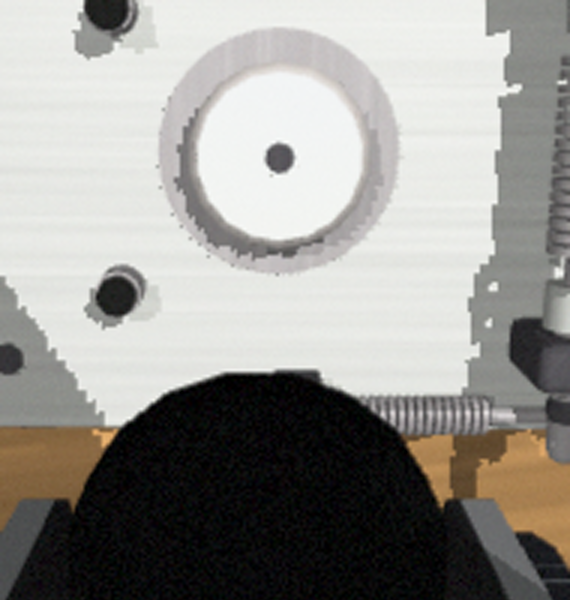

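```bash
python3 -m pendant '[{"x":-24,"y":6,"z":0,"wx":0,"wy":0,"wz":0,"grip":1},{"x":-21,"y":6,"z":-30,"wx":0,"wy":0,"wz":0,"grip":1},{"x":-1,"y":0,"z":-40,"wx":0,"wy":0,"wz":0,"grip":1},{"x":0,"y":0,"z":-25,"wx":0,"wy":0,"wz":0,"grip":1},{"x":0,"y":0,"z":0,"wx":0,"wy":0,"wz":0,"grip":1}]';python3 -c "
from h import *
st((516.5,11.4,50),82.6)"
```

```text
time_s: 6.3
eef_pos: [0.5172, 0.0108, 0.0717]
tool_rot: [0.534, -0.467, 0.531, 0.464]
force: [-0.7, 0.1, 0.1]
width: 0.645
t 6.3 p [517.2  10.8  71.7] F [-0.7  0.1  0.1] w 0.645 jaw 82.3
rotfix [0.001 0.005 0.005]
move [ -0.7   0.6 -21.7]
```

```bash
python3 -m pendant '[{"x":-0.7,"y":0.6,"z":-12,"wx":0.001,"wy":0.005,"wz":0.005,"grip":1},{"x":0,"y":0,"z":-8,"wx":0,"wy":0,"wz":0,"grip":1},{"x":0,"y":0,"z":-3,"wx":0,"wy":0,"wz":0,"grip":1},{"x":0,"y":0,"z":0,"wx":0,"wy":0,"wz":0,"grip":1},{"x":0,"y":0,"z":0,"wx":0,"wy":0,"wz":0,"grip":1}]';python3 -c "
from h import *
st((516.5,11.4,46),82.6)"
```

```text
time_s: 6.8
eef_pos: [0.5198, 0.0116, 0.0508]
tool_rot: [0.533, -0.468, 0.529, 0.466]
force: [-0.4, -0.1, 0.2]
width: 0.651
t 6.8 p [519.8  11.6  50.8] F [-0.4 -0.1  0.2] w 0.651 jaw 82.6
rotfix [-0.001  0.006 -0.001]
move [-3.3 -0.2 -4.8]
```

```bash
python3 -m pendant '[{"x":-3,"y":0,"z":-2,"wx":0,"wy":0.006,"wz":0,"grip":1},{"x":0,"y":0,"z":0,"wx":0,"wy":0,"wz":0,"grip":1},{"x":0,"y":0,"z":0,"wx":0,"wy":0,"wz":0,"grip":1},{"x":0,"y":0,"z":0,"wx":0,"wy":0,"wz":0,"grip":1},{"x":0,"y":0,"z":0,"wx":0,"wy":0,"wz":0,"grip":1}]';cat >> h.py <<'E'
def avg(tgt,yaw,n=4):
    ps=[r.observe()['eef_pos']*1000]
    for i in range(n): vision.get_image('wrist'); ps.append(r.observe()['eef_pos']*1000)
    ps=np.array(ps);print('std',ps.std(0).round(2),'mean',ps.mean(0).round(1),'AVGMOVE',(np.array(tgt)-ps.mean(0)).round(1)); st(tgt,yaw)
E
python3 -c "
from h import *
avg((516.5,11.4,46),82.6)"
```

```text
time_s: 7.3
eef_pos: [0.5177, 0.0119, 0.0502]
tool_rot: [0.532, -0.467, 0.53, 0.467]
force: [0.3, 0.0, -1.3]
width: 0.646
std [0.03 0.01 0.04] mean [517.6  11.8  50.1] AVGMOVE [-1.1 -0.4 -4.1]
t 7.5 p [517.6  11.8  50.1] F [-0.3  0.2 -0.1] w 0.645 jaw 82.6
rotfix [-0.002  0.002 -0.001]
move [-1.1 -0.4 -4.1]
```

```bash
python3 -m pendant '[{"x":-1.2,"y":-0.4,"z":-3,"wx":0,"wy":0,"wz":0,"grip":1},{"x":0,"y":0,"z":-2,"wx":0,"wy":0,"wz":0,"grip":1},{"x":0,"y":0,"z":-2,"wx":0,"wy":0,"wz":0,"grip":1},{"x":0,"y":0,"z":-2,"wx":0,"wy":0,"wz":0,"grip":1},{"x":0,"y":0,"z":0,"wx":0,"wy":0,"wz":0,"grip":1}]';
python3 -c "
from h import *
avg((516.5,11.4,37),82.6,2)"
```

```text
time_s: 8.0
eef_pos: [0.516, 0.0113, 0.04]
tool_rot: [0.532, -0.467, 0.53, 0.467]
force: [-0.8, 0.0, -0.8]
width: 0.645
std [0.08 0.02 0.12] mean [516.1  11.3  40.1] AVGMOVE [ 0.4  0.1 -3.1]
t 8.1 p [516.2  11.4  40.3] F [-0.7 -0.3 -0.1] w 0.646 jaw 82.6
rotfix [-0.001  0.002 -0.001]
move [ 0.3  0.  -3.3]
```

```bash
python3 -m pendant '[{"x":0.2,"y":0,"z":-1.5,"wx":0,"wy":0,"wz":0,"grip":1},{"x":0,"y":0,"z":-1.5,"wx":0,"wy":0,"wz":0,"grip":1},{"x":0,"y":0,"z":-1.5,"wx":0,"wy":0,"wz":0,"grip":1},{"x":0,"y":0,"z":0,"wx":0,"wy":0,"wz":0,"grip":1},{"x":0,"y":0,"z":0,"wx":0,"wy":0,"wz":0,"grip":1}]';
python3 -c "
from h import *
st((516.5,11.4,31),82.6)"
```

```text
time_s: 8.6
eef_pos: [0.5168, 0.0114, 0.0374]
tool_rot: [0.532, -0.467, 0.53, 0.467]
force: [-2.6, 0.5, 4.0]
width: 0.645
t 8.6 p [516.8  11.4  37.4] F [-2.6  0.5  4. ] w 0.645 jaw 82.7
rotfix [-0.001  0.003 -0.002]
move [-0.3  0.  -6.4]
```

```bash
python3 -m pendant '[{"x":-1,"y":0,"z":0.3,"wx":0,"wy":0,"wz":0,"grip":1},{"x":-0.6,"y":0,"z":0,"wx":0,"wy":0,"wz":0,"grip":1},{"x":0,"y":0,"z":-1,"wx":0,"wy":0,"wz":0,"grip":1},{"x":0,"y":0,"z":-1,"wx":0,"wy":0,"wz":0,"grip":1},{"x":0,"y":0,"z":0,"wx":0,"wy":0,"wz":0,"grip":1}]';
python3 -c "
from h import *
st((516.5,11.4,31),82.6)"
```

```text
time_s: 9.1
eef_pos: [0.5147, 0.0115, 0.035]
tool_rot: [0.532, -0.467, 0.53, 0.467]
force: [-0.7, 0.2, -0.7]
width: 0.647
t 9.1 p [514.7  11.5  35. ] F [-0.7  0.2 -0.7] w 0.647 jaw 82.7
rotfix [-0.002  0.003 -0.001]
move [ 1.8 -0.1 -4. ]
```

Shifting the cap back cleared the contact. Continuing down.

```bash
python3 -m pendant '[{"x":0,"y":0,"z":-1,"wx":0,"wy":0,"wz":0,"grip":1},{"x":0,"y":0,"z":-1,"wx":0,"wy":0,"wz":0,"grip":1},{"x":0,"y":0,"z":-0.7,"wx":0,"wy":0,"wz":0,"grip":1},{"x":0,"y":0,"z":0,"wx":0,"wy":0,"wz":0,"grip":1},{"x":0,"y":0,"z":0,"wx":0,"wy":0,"wz":0,"grip":1}]';
python3 -c "
from h import *
st((514.7,11.4,31),82.6)"
```

```text
time_s: 9.6
eef_pos: [0.5147, 0.0114, 0.0314]
tool_rot: [0.532, -0.467, 0.53, 0.467]
force: [0.1, 0.9, -0.1]
width: 0.644
t 9.6 p [514.7  11.4  31.4] F [ 0.1  0.9 -0.1] w 0.644 jaw 82.7
rotfix [-0.001  0.002 -0.001]
move [-0.   0.  -0.4]
```

```bash
python3 -m pendant '[{"x":0,"y":0,"z":-0.6,"wx":0,"wy":0,"wz":0,"grip":1},{"x":0,"y":0,"z":0,"wx":0,"wy":0,"wz":0,"grip":1},{"x":0,"y":0,"z":-0.4,"wx":0,"wy":0,"wz":0,"grip":1},{"x":0,"y":0,"z":0,"wx":0,"wy":0,"wz":0,"grip":1},{"x":0,"y":0,"z":0,"wx":0,"wy":0,"wz":0,"grip":1}]';
python3 -c "
from h import *
st((514.7,11.4,31),82.6)"
```

```text
time_s: 10.1
eef_pos: [0.5147, 0.0114, 0.0304]
tool_rot: [0.532, -0.467, 0.53, 0.467]
force: [-1.6, -0.3, -0.3]
width: 0.648
t 10.1 p [514.7  11.4  30.4] F [-1.6 -0.3 -0.3] w 0.648 jaw 82.7
rotfix [-0.001  0.002 -0.001]
move [0.  0.  0.6]
```

```bash
python3 -m pendant '[{"x":0,"y":0,"z":-0.6,"wx":0,"wy":0,"wz":0,"grip":1},{"x":0,"y":0,"z":0,"wx":0,"wy":0,"wz":0,"grip":1},{"x":0,"y":0,"z":-0.3,"wx":0,"wy":0,"wz":0,"grip":1},{"x":0,"y":0,"z":0,"wx":0,"wy":0,"wz":0,"grip":1},{"x":0,"y":0,"z":0,"wx":0,"wy":0,"wz":0,"grip":1}]';
python3 -c "
from h import *
st((514.7,11.4,30),82.6)"
```

```text
time_s: 10.6
eef_pos: [0.5147, 0.0114, 0.0302]
tool_rot: [0.532, -0.467, 0.53, 0.467]
force: [-1.6, 0.2, 1.7]
width: 0.646
t 10.6 p [514.7  11.4  30.2] F [-1.6  0.2  1.7] w 0.646 jaw 82.7
rotfix [-0.001  0.003 -0.001]
move [-0.   0.  -0.2]
```

Contact is felt at about 2 N with z stopped, so the cap's face rests on the plug. I'll release it with a small opening and rise a little, then look.

```bash
python3 -m pendant '[{"x":0,"y":0,"z":0,"wx":0,"wy":0,"wz":0,"grip":-0.7},{"x":0,"y":0,"z":0,"wx":0,"wy":0,"wz":0,"grip":-0.7},{"x":0,"y":0,"z":0,"wx":0,"wy":0,"wz":0,"grip":-0.7},{"x":0,"y":0,"z":0,"wx":0,"wy":0,"wz":0,"grip":-0.7},{"x":0,"y":0,"z":3,"wx":0,"wy":0,"wz":0,"grip":-0.7}]'; python3 -m pendant '[{"x":0,"y":0,"z":10,"wx":0,"wy":0,"wz":0,"grip":-0.7},{"x":0,"y":0,"z":20,"wx":0,"wy":0,"wz":0,"grip":-0.7},{"x":0,"y":0,"z":40,"wx":0,"wy":0,"wz":0,"grip":-0.7},{"x":0,"y":0,"z":40,"wx":0,"wy":0,"wz":0,"grip":-0.7},{"x":0,"y":0,"z":10,"wx":0,"wy":0,"wz":0,"grip":-0.7}]'
python3 - <<'E'
from h import *
st((514.7,11.4,260),82.6); snap('wrist','w5')
for t in('scene0','side0'):
    q=cloud(t).reshape(-1,3)
    n=q[(abs(q[:,0]-.53)<.09)&(q[:,1]>.165)&(q[:,1]<.30)]
    print(t,len(n),np.nanmax(n[:,2]))
    b=q[(abs(q[:,0]-.62)<.05)&(abs(q[:,1]-.15)<.1)]; print(np.nanpercentile(b[:,2],99))
print(pix('w5',(.513,.0113,.041)))
E
```

```text
time_s: 11.1
eef_pos: [0.515, 0.0114, 0.0327]
tool_rot: [0.532, -0.467, 0.53, 0.467]
force: [-1.0, 0.7, 0.3]
width: 0.852
time_s: 11.6
eef_pos: [0.5133, 0.0104, 0.1586]
tool_rot: [0.531, -0.467, 0.531, 0.467]
force: [-0.1, 0.1, -0.1]
width: 0.846
t 11.6 p [513.3  10.4 158.6] F [-0.1  0.1 -0.1] w 0.846 jaw 82.7
rotfix [ 0.001  0.    -0.001]
move [  1.4   1.  101.4]
scene0 1065 0.0020934300385080373
0.16159661460374872
side0 2688 0.0032234150785160898
0.05856744917431973
(np.float64(287.2878877992424), np.float64(202.528249854298))
```

View pics/w5.png

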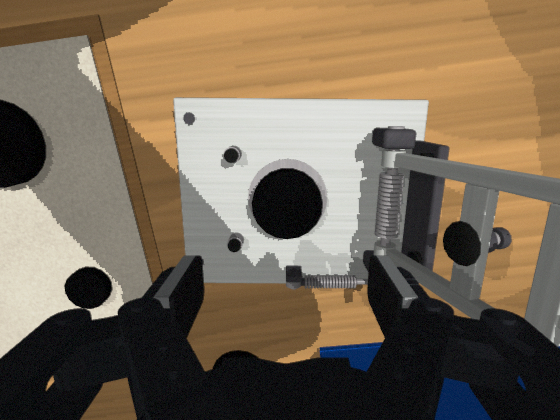

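The cap sits concentric on the plug at (287,203) with the leaf still open. Now I'll rise, shut the fingers, turn +90° and go behind the leaf.

```bash
python3 -m pendant '[{"x":0,"y":0,"z":40,"wx":0,"wy":0,"wz":0.14,"grip":-0.7},{"x":0,"y":0,"z":45,"wx":0,"wy":0,"wz":0.14,"grip":1},{"x":0,"y":0,"z":35,"wx":0,"wy":0,"wz":0.14,"grip":1},{"x":0,"y":0,"z":0,"wx":0,"wy":0,"wz":0.14,"grip":1},{"x":0,"y":0,"z":0,"wx":0,"wy":0,"wz":0.14,"grip":1}]'; python3 -m pendant '[{"x":4,"y":30,"z":0,"wx":0,"wy":0,"wz":0.14,"grip":1},{"x":5,"y":40,"z":0,"wx":0,"wy":0,"wz":0.14,"grip":1},{"x":5,"y":40,"z":0,"wx":0,"wy":0,"wz":0.14,"grip":1},{"x":5,"y":40,"z":0,"wx":0,"wy":0,"wz":0.14,"grip":1},{"x":3,"y":24,"z":0,"wx":0,"wy":0,"wz":0.14,"grip":1}]';
python3 -c "
from h import *
st((535.4,187,260),172.6)"
```

```text
time_s: 12.15
eef_pos: [0.5103, 0.0101, 0.2833]
tool_rot: [-0.33, 0.626, -0.332, -0.624]
force: [0.1, 1.1, -1.0]
width: 0.168
time_s: 12.65
eef_pos: [0.5312, 0.1867, 0.2838]
tool_rot: [-0.088, 0.703, -0.089, -0.7]
force: [0.6, -0.3, -0.7]
width: -0.001
t 12.65 p [531.2 186.7 283.8] F [ 0.6 -0.3 -0.7] w -0.001 jaw 165.7
rotfix [0.002 0.003 0.121]
move [  4.2   0.3 -23.8]
```

```bash
python3 -m pendant '[{"x":4,"y":1,"z":-40,"wx":0,"wy":0,"wz":0.121,"grip":1},{"x":0,"y":0,"z":-40,"wx":0,"wy":0,"wz":0,"grip":1},{"x":0,"y":0,"z":-20,"wx":0,"wy":0,"wz":0,"grip":1},{"x":0,"y":0,"z":-4,"wx":0,"wy":0,"wz":0,"grip":1},{"x":0,"y":0,"z":0,"wx":0,"wy":0,"wz":0,"grip":1}]';
python3 -c "
from h import *
st((535.4,187,174),172.6);snap('wrist','w6')"
```

```text
time_s: 13.15
eef_pos: [0.534, 0.1918, 0.175]
tool_rot: [-0.04, 0.707, -0.041, -0.705]
force: [-0.2, -0.5, 0.5]
width: 0.004
t 13.15 p [534.  191.8 175. ] F [-0.2 -0.5  0.5] w 0.004 jaw 173.4
rotfix [ 0.001  0.002 -0.015]
move [ 1.4 -4.8 -1. ]
```

View pics/w6.png

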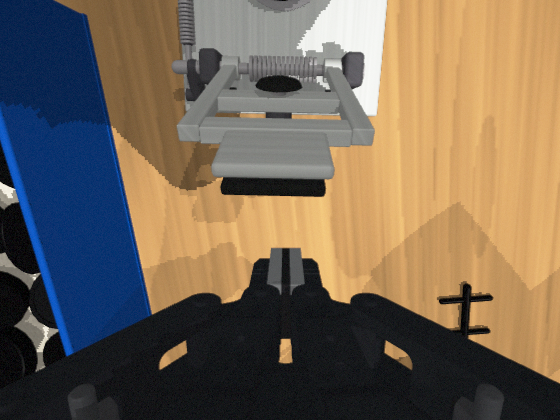

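The tab is ahead with its black cushion at (274,187), and the fingers are at (287,265), so I need about 4 mm in +x. Pushing toward -y.

```bash
python3 -m pendant '[{"x":3,"y":-8,"z":-1,"wx":0,"wy":0,"wz":-0.01,"grip":1},{"x":0,"y":-7,"z":0,"wx":0,"wy":0,"wz":0,"grip":1},{"x":-1,"y":-7,"z":0,"wx":0,"wy":0,"wz":0,"grip":1},{"x":-1,"y":-6,"z":0,"wx":0,"wy":0,"wz":0,"grip":1},{"x":-1,"y":-6,"z":0,"wx":0,"wy":0,"wz":0,"grip":1}]';
python3 -c "
from h import *
st((533,150,174),172.6)"; python3 -m pendant '[{"x":-1,"y":-7,"z":0,"wx":0,"wy":0,"wz":0,"grip":1},{"x":-1,"y":-7,"z":0,"wx":0,"wy":0,"wz":0,"grip":1},{"x":-1,"y":-7,"z":0,"wx":0,"wy":0,"wz":0,"grip":1},{"x":-1,"y":-7,"z":0,"wx":0,"wy":0,"wz":0,"grip":1},{"x":-1,"y":-7,"z":0,"wx":0,"wy":0,"wz":0,"grip":1}]';
python3 -c "
from h import *
st((528,120,174),172.6)"
```

```text
time_s: 13.7
eef_pos: [0.5374, 0.1576, 0.1801]
tool_rot: [-0.047, 0.71, -0.042, -0.701]
force: [-0.8, 5.9, 4.4]
width: -0.004
t 13.7 p [537.4 157.6 180.1] F [-0.8  5.9  4.4] w -0.004 jaw 172.8
rotfix [-0.006  0.012 -0.004]
move [-4.4 -7.6 -6.1]
time_s: 14.2
eef_pos: [0.5346, 0.1245, 0.1854]
tool_rot: [-0.051, 0.714, -0.037, -0.698]
force: [0.1, 3.7, 2.6]
width: 0.005
t 14.2 p [534.6 124.5 185.4] F [0.1 3.7 2.6] w 0.005 jaw 172.9
rotfix [-0.018  0.024 -0.005]
move [ -6.6  -4.5 -11.4]
```

```bash
python3 -m pendant '[{"x":-2,"y":-8,"z":-2,"wx":-0.01,"wy":0.02,"wz":0,"grip":1},{"x":-1,"y":-8,"z":-2,"wx":0,"wy":0,"wz":0,"grip":1},{"x":-1,"y":-8,"z":-2,"wx":0,"wy":0,"wz":0,"grip":1},{"x":-1,"y":-8,"z":-2,"wx":0,"wy":0,"wz":0,"grip":1},{"x":-1,"y":-8,"z":-2,"wx":0,"wy":0,"wz":0,"grip":1}]';
python3 -c "
from h import *
st((524,80,178),172.6)"
```

```text
time_s: 14.7
eef_pos: [0.5281, 0.0801, 0.1744]
tool_rot: [-0.046, 0.706, -0.042, -0.705]
force: [0.5, 1.6, 2.8]
width: -0.002
t 14.7 p [528.1  80.1 174.4] F [0.5 1.6 2.8] w -0.002 jaw 172.9
rotfix [-0.005  0.002 -0.005]
move [-4.1 -0.1  3.6]
```

```bash
python3 -m pendant '[{"x":-1,"y":-7,"z":1,"wx":0,"wy":0,"wz":0,"grip":1},{"x":-1,"y":-7,"z":1,"wx":0,"wy":0,"wz":0,"grip":1},{"x":-1,"y":-7,"z":0,"wx":0,"wy":0,"wz":0,"grip":1},{"x":-1,"y":-6,"z":0,"wx":0,"wy":0,"wz":0,"grip":1},{"x":0,"y":0,"z":0,"wx":0,"wy":0,"wz":0,"grip":1}]';
python3 -c "
from h import *
st((524,80,178),172.6)"
```

```text
time_s: 15.2
eef_pos: [0.5214, 0.0477, 0.1742]
tool_rot: [0.045, -0.704, 0.044, 0.707]
force: [-0.6, -0.5, -0.4]
width: 0.003
t 15.2 p [521.4  47.7 174.2] F [-0.6 -0.5 -0.4] w 0.003 jaw 172.8
rotfix [-0.002 -0.005 -0.003]
move [ 2.6 32.3  3.8]
```

```bash
python3 -m pendant '[{"x":0,"y":0,"z":10,"wx":0,"wy":0,"wz":0,"grip":1},{"x":0,"y":0,"z":10,"wx":0,"wy":0,"wz":0,"grip":1},{"x":0,"y":0,"z":0,"wx":0,"wy":0,"wz":0,"grip":1},{"x":0,"y":0,"z":0,"wx":0,"wy":0,"wz":0,"grip":1},{"x":0,"y":0,"z":0,"wx":0,"wy":0,"wz":0,"grip":1}]'
python3 - <<'E'
from h import *
st(); snap('wrist','w7')
w=cloud('w7');print('tab px',pix('w7',(.5047,-.0532,.072)))
q=w.reshape(-1,3); im=load('w7')['im'].max(2).ravel()
ok=np.isfinite(q[:,0]);
J=np.array([[.992,-.128],[.128,.992]]);j=np.full_like(q,np.nan);j[:,:2]=(q[:,:2]-[.513,.0113])@J.T;j[:,2]=q[:,2]
k=ok&(abs(j[:,0])<.012)
for y in np.arange(-.095,.06,.01):
    s=k&(abs(j[:,1]-y)<.005); print(round(y,3),s.sum(),np.nanmedian(j[s,2]).round(4) if s.sum() else '',np.median(im[s]) if s.sum() else '')
d=ok&(im<70)&(abs(j[:,0])<.04)&(j[:,1]<-.04)&(j[:,1]>-.095)&(j[:,2]>.055); print('cushion',d.sum(),np.median(q[d],0),q[d].min(0),q[d].max(0))
E
```

```text
time_s: 15.7
eef_pos: [0.5217, 0.0477, 0.197]
tool_rot: [0.045, -0.704, 0.044, 0.707]
force: [-0.2, -0.4, -0.1]
width: -0.004
t 15.7 p [521.7  47.7 197. ] F [-0.2 -0.4 -0.1] w -0.004 jaw 172.8
rotfix [-0.001 -0.003  0.   ]
tab px (np.float64(289.1405010382438), np.float64(67.37748332464824))
-0.095 195 0.0015 142.0
-0.085 342 0.0219 159.0
-0.075 336 0.0219 160.0
-0.065 48 0.0219 155.5
-0.055 396 0.1412 147.5
-0.045 812 0.1461 23.0
-0.035 767 0.1416 20.0
-0.025 629 0.1351 21.0
-0.015 289 0.1191 123.0
-0.005 297 0.0399 16.0
0.005 645 0.0893 31.0
0.015 6973 0.2814 26.0
0.025 8657 0.2603 26.0
0.035 636 0.2436 26.0
0.045 537 0.2445 26.0
0.055 168 0.0219 244.0
cushion 1118 [ 0.50827299 -0.03231982  0.14636753] [ 0.48829467 -0.0389979   0.1319879 ] [ 0.52921548 -0.02621921  0.14974128]
```

View pics/w7.png

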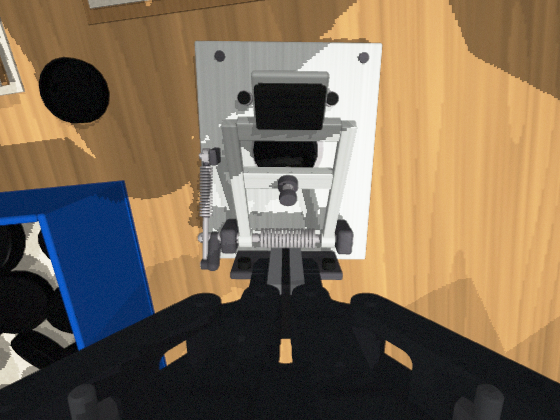

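The leaf was still in mid-swing toward shut: cushion at (290,105), about 0.146 m up. I'll wait and measure again.

```bash
python3 -m pendant '[{"x":0,"y":0,"z":0,"wx":0,"wy":0,"wz":0,"grip":1},{"x":0,"y":0,"z":0,"wx":0,"wy":0,"wz":0,"grip":1},{"x":0,"y":0,"z":0,"wx":0,"wy":0,"wz":0,"grip":1},{"x":0,"y":0,"z":0,"wx":0,"wy":0,"wz":0,"grip":1},{"x":0,"y":0,"z":0,"wx":0,"wy":0,"wz":0,"grip":1}]'
cat > tab.py <<'E'
from h import *
import sys
def tab(t):
    snap('wrist',t); w=cloud(t);q=w.reshape(-1,3); im=load(t)['im'].max(2).ravel()
    J=np.array([[.992,-.128],[.128,.992]]);j=np.c_[(q[:,:2]-[.513,.0113])@J.T,q[:,2]]
    d=np.isfinite(q[:,0])&(im<70)&(abs(j[:,0])<.03)&(j[:,1]<-.04)&(j[:,1]>-.095)&(j[:,2]>.055)
    print('cushion',d.sum(),'med',np.median(q[d],0).round(4),'jig med',np.median(j[d],0).round(4),j[d].min(0).round(4),j[d].max(0).round(4))
    p=np.polyfit(j[d,1],j[d,2],1);print('slope rad',np.arctan(p[0]),'theta',1.9-np.arctan(p[0]),'z@mid',np.polyval(p,j[d,1].mean()))
    c=j[np.isfinite(q[:,0])&(abs(j[:,0])<.03)&(abs(j[:,1])<.03)&(j[:,2]<.05)&(j[:,2]>.03)]; print('cap z',np.median(c[:,2]),len(c))
tab(sys.argv[1]); st()
E
python3 tab.py w8
```

```text
time_s: 16.25
eef_pos: [0.5211, 0.0478, 0.1958]
tool_rot: [0.045, -0.704, 0.044, 0.708]
force: [-0.6, 0.5, 0.2]
width: -0.002
cushion 2133 med [ 0.5051 -0.0542  0.0703] jig med [ 0.0007 -0.0661  0.0703] [-0.0195 -0.0793  0.0589] [ 0.021  -0.0521  0.0739]
slope rad -0.09020833915588157 theta 1.9902083391558816 z@mid 0.07020530533003776
cap z 0.039785242363152507 2015
t 16.3 p [521.1  47.8 195.9] F [-0.4  0.3 -0.2] w 0.0 jaw 172.8
rotfix [-0.001 -0.006  0.   ]
```

It has landed on the cap at θ about 1.81, with the cushion at (505, -54, 71). I'll go above it, then press with small steps, watching the force.

```bash
python3 -m pendant '[{"x":-8,"y":-40,"z":0,"wx":0,"wy":0,"wz":0,"grip":1},{"x":-6,"y":-40,"z":-20,"wx":0,"wy":0,"wz":0,"grip":1},{"x":-2,"y":-18,"z":-40,"wx":0,"wy":0,"wz":0,"grip":1},{"x":0,"y":0,"z":-28,"wx":0,"wy":0,"wz":0,"grip":1},{"x":0,"y":0,"z":0,"wx":0,"wy":0,"wz":0,"grip":1}]'; python3 -c "
from h import *
st((505,-54,80),172.6)"
```

```text
time_s: 16.8
eef_pos: [0.5053, -0.0531, 0.1068]
tool_rot: [0.044, -0.705, 0.043, 0.706]
force: [-0.6, -0.2, -0.1]
width: -0.002
t 16.8 p [505.3 -53.1 106.8] F [-0.6 -0.2 -0.1] w -0.002 jaw 172.9
rotfix [-0.001 -0.001 -0.005]
move [ -0.3  -0.9 -26.8]
```

```bash
python3 -m pendant '[{"x":0,"y":-1,"z":-14,"wx":0,"wy":0,"wz":0,"grip":1},{"x":0,"y":0,"z":-8,"wx":0,"wy":0,"wz":0,"grip":1},{"x":0,"y":0,"z":-4,"wx":0,"wy":0,"wz":0,"grip":1},{"x":0,"y":0,"z":0,"wx":0,"wy":0,"wz":0,"grip":1},{"x":0,"y":0,"z":0,"wx":0,"wy":0,"wz":0,"grip":1}]'; python3 -c "
from h import *
st((505,-54,73),172.6)"
```

```text
time_s: 17.3
eef_pos: [0.5088, -0.0534, 0.0851]
tool_rot: [-0.043, 0.708, -0.043, -0.704]
force: [0.8, -0.6, -0.1]
width: 0.001
t 17.3 p [508.8 -53.4  85.1] F [ 0.8 -0.6 -0.1] w 0.001 jaw 173.0
rotfix [-0.     0.006 -0.008]
move [ -3.8  -0.6 -12.1]
```

```bash
python3 -m pendant '[{"x":-3.5,"y":-0.5,"z":-4,"wx":0,"wy":0.006,"wz":-0.008,"grip":1},{"x":0,"y":0,"z":-3,"wx":0,"wy":0,"wz":0,"grip":1},{"x":0,"y":0,"z":-2,"wx":0,"wy":0,"wz":0,"grip":1},{"x":0,"y":0,"z":-1,"wx":0,"wy":0,"wz":0,"grip":1},{"x":0,"y":0,"z":0,"wx":0,"wy":0,"wz":0,"grip":1}]'; python3 -c "
from h import *
st((505,-54,73),172.6)"; python3 -m pendant '[{"x":0,"y":0,"z":-0.6,"wx":0,"wy":0,"wz":0,"grip":1},{"x":0,"y":0,"z":-0.6,"wx":0,"wy":0,"wz":0,"grip":1},{"x":0,"y":0,"z":-0.6,"wx":0,"wy":0,"wz":0,"grip":1},{"x":0,"y":0,"z":0,"wx":0,"wy":0,"wz":0,"grip":1},{"x":0,"y":0,"z":0,"wx":0,"wy":0,"wz":0,"grip":1}]'; python3 -c "
from h import *
st((505,-54,73),172.6)"
```

```text
time_s: 17.8
eef_pos: [0.5061, -0.0535, 0.076]
tool_rot: [-0.046, 0.706, -0.045, -0.705]
force: [0.3, 0.3, 0.5]
width: -0.002
t 17.8 p [506.1 -53.5  76. ] F [0.3 0.3 0.5] w -0.002 jaw 172.6
rotfix [-0.001  0.002  0.   ]
move [-1.1 -0.5 -3. ]
time_s: 18.3
eef_pos: [0.5062, -0.0536, 0.0741]
tool_rot: [-0.046, 0.706, -0.045, -0.705]
force: [-0.3, 0.4, 1.1]
width: 0.001
t 18.3 p [506.2 -53.6  74.1] F [-0.3  0.4  1.1] w 0.001 jaw 172.6
rotfix [-0.     0.002  0.   ]
move [-1.2 -0.4 -1.1]
```

```bash
python3 -m pendant '[{"x":0,"y":0,"z":-0.7,"wx":0,"wy":0,"wz":0,"grip":1},{"x":0,"y":0,"z":-0.7,"wx":0,"wy":0,"wz":0,"grip":1},{"x":0,"y":0,"z":-0.7,"wx":0,"wy":0,"wz":0,"grip":1},{"x":0,"y":0,"z":-0.7,"wx":0,"wy":0,"wz":0,"grip":1},{"x":0,"y":0,"z":-0.7,"wx":0,"wy":0,"wz":0,"grip":1}]'; python3 -c "
from h import *
st((505,-54,63),172.6)"
```

```text
time_s: 18.8
eef_pos: [0.5063, -0.0536, 0.0705]
tool_rot: [-0.046, 0.707, -0.045, -0.705]
force: [-0.3, 0.9, -0.2]
width: 0.0
t 18.8 p [506.3 -53.6  70.5] F [-0.3  0.9 -0.2] w 0.0 jaw 172.6
rotfix [-0.     0.003  0.   ]
move [-1.3 -0.4 -7.5]
```

```bash
python3 -m pendant '[{"x":0,"y":0,"z":-0.5,"wx":0,"wy":0,"wz":0,"grip":1},{"x":0,"y":0,"z":-0.5,"wx":0,"wy":0,"wz":0,"grip":1},{"x":0,"y":0,"z":-0.5,"wx":0,"wy":0,"wz":0,"grip":1},{"x":0,"y":0,"z":-0.5,"wx":0,"wy":0,"wz":0,"grip":1},{"x":0,"y":0,"z":-0.5,"wx":0,"wy":0,"wz":0,"grip":1}]'; python3 -c "
from h import *
st((505,-54,63),172.6)"
```

```text
time_s: 19.3
eef_pos: [0.5064, -0.0538, 0.0692]
tool_rot: [-0.046, 0.707, -0.045, -0.704]
force: [-2.5, 0.6, 6.1]
width: -0.003
t 19.3 p [506.4 -53.8  69.2] F [-2.5  0.6  6.1] w -0.003 jaw 172.6
rotfix [ 0.     0.003 -0.   ]
move [-1.4 -0.2 -6.2]
```

```bash
python3 -m pendant '[{"x":0,"y":0,"z":-0.6,"wx":0,"wy":0,"wz":0,"grip":1},{"x":0,"y":0,"z":-0.6,"wx":0,"wy":0,"wz":0,"grip":1},{"x":0,"y":0,"z":-0.6,"wx":0,"wy":0,"wz":0,"grip":1},{"x":0,"y":0,"z":-0.6,"wx":0,"wy":0,"wz":0,"grip":1},{"x":0,"y":0,"z":-0.6,"wx":0,"wy":0,"wz":0,"grip":1}]'; python3 -c "
from h import *
st((505,-54,63),172.6)"
```

```text
time_s: 19.8
eef_pos: [0.5064, -0.0539, 0.0683]
tool_rot: [-0.045, 0.707, -0.045, -0.704]
force: [-2.5, 0.4, 6.6]
width: 0.002
t 19.8 p [506.4 -53.9  68.3] F [-2.5  0.4  6.6] w 0.002 jaw 172.7
rotfix [ 0.001  0.005 -0.001]
move [-1.4 -0.1 -5.3]
```

Yielding slowly at about 6.5 N. Continuing a touch firmer.

```bash
python3 -m pendant '[{"x":0.2,"y":0,"z":-0.8,"wx":0,"wy":0,"wz":0,"grip":1},{"x":0,"y":0,"z":-0.8,"wx":0,"wy":0,"wz":0,"grip":1},{"x":0,"y":0,"z":-0.8,"wx":0,"wy":0,"wz":0,"grip":1},{"x":0,"y":0,"z":-0.8,"wx":0,"wy":0,"wz":0,"grip":1},{"x":0,"y":0,"z":-0.8,"wx":0,"wy":0,"wz":0,"grip":1}]'; python3 -c "
from h import *
st((505,-54,63),172.6)"; python3 -m pendant '[{"x":0.2,"y":0,"z":-0.8,"wx":0,"wy":0.003,"wz":0,"grip":1},{"x":0,"y":0,"z":-0.8,"wx":0,"wy":0,"wz":0,"grip":1},{"x":0,"y":0,"z":-0.8,"wx":0,"wy":0,"wz":0,"grip":1},{"x":0,"y":0,"z":-0.8,"wx":0,"wy":0,"wz":0,"grip":1},{"x":0,"y":0,"z":-0.8,"wx":0,"wy":0,"wz":0,"grip":1}]'; python3 -c "
from h import *
st((505,-54,63),172.6)"
```

```text
time_s: 20.3
eef_pos: [0.5063, -0.0542, 0.0664]
tool_rot: [-0.045, 0.708, -0.045, -0.704]
force: [-2.2, 0.6, 6.3]
width: -0.001
t 20.3 p [506.3 -54.2  66.4] F [-2.2  0.6  6.3] w -0.001 jaw 172.7
rotfix [ 0.001  0.005 -0.002]
move [-1.3  0.2 -3.4]
time_s: 20.8
eef_pos: [0.5063, -0.0544, 0.0645]
tool_rot: [-0.044, 0.707, -0.045, -0.705]
force: [-2.0, 0.1, 6.0]
width: -0.002
t 20.8 p [506.3 -54.4  64.5] F [-2.   0.1  6. ] w -0.002 jaw 172.7
rotfix [ 0.002  0.003 -0.002]
move [-1.3  0.4 -1.5]
```

```bash
python3 -m pendant '[{"x":0.2,"y":0,"z":-0.8,"wx":0,"wy":0.003,"wz":0,"grip":1},{"x":0,"y":0,"z":-0.8,"wx":0,"wy":0,"wz":0,"grip":1},{"x":0,"y":0,"z":-0.8,"wx":0,"wy":0,"wz":0,"grip":1},{"x":0,"y":0,"z":-0.8,"wx":0,"wy":0,"wz":0,"grip":1},{"x":0,"y":0,"z":-0.8,"wx":0,"wy":0,"wz":0,"grip":1}]'; python3 -c "
from h import *
st((505,-54,63),172.6)"; python3 -m pendant '[{"x":0.2,"y":0,"z":-0.8,"wx":0,"wy":0.003,"wz":0,"grip":1},{"x":0,"y":0,"z":-0.8,"wx":0,"wy":0,"wz":0,"grip":1},{"x":0,"y":0,"z":-0.8,"wx":0,"wy":0,"wz":0,"grip":1},{"x":0,"y":0,"z":-0.8,"wx":0,"wy":0,"wz":0,"grip":1},{"x":0,"y":0,"z":-0.8,"wx":0,"wy":0,"wz":0,"grip":1}]'; python3 -c "
from h import *
st((505,-54,63),172.6)"
```

```text
time_s: 21.3
eef_pos: [0.5062, -0.0547, 0.0628]
tool_rot: [-0.044, 0.706, -0.045, -0.705]
force: [-2.2, 0.9, 5.5]
width: 0.003
t 21.3 p [506.2 -54.7  62.8] F [-2.2  0.9  5.5] w 0.003 jaw 172.8
rotfix [ 0.003  0.001 -0.003]
move [-1.2  0.7  0.2]
time_s: 21.8
eef_pos: [0.5062, -0.0548, 0.0609]
tool_rot: [0.043, -0.705, 0.045, 0.706]
force: [-2.6, 1.0, 6.5]
width: -0.002
t 21.8 p [506.2 -54.8  60.9] F [-2.6  1.   6.5] w -0.002 jaw 172.8
rotfix [ 0.003 -0.001 -0.004]
move [-1.2  0.8  2.1]
```

```bash
python3 -m pendant '[{"x":0,"y":0,"z":-0.8,"wx":0,"wy":0,"wz":0,"grip":1},{"x":0,"y":0,"z":-0.8,"wx":0,"wy":0,"wz":0,"grip":1},{"x":0,"y":0,"z":-0.8,"wx":0,"wy":0,"wz":0,"grip":1},{"x":0,"y":0,"z":-0.8,"wx":0,"wy":0,"wz":0,"grip":1},{"x":0,"y":0,"z":-0.8,"wx":0,"wy":0,"wz":0,"grip":1}]'; python3 -c "
from h import *
st((505,-54,63),172.6)"; python3 -m pendant '[{"x":0,"y":0,"z":-0.8,"wx":0,"wy":0,"wz":0,"grip":1},{"x":0,"y":0,"z":-0.8,"wx":0,"wy":0,"wz":0,"grip":1},{"x":0,"y":0,"z":-0.8,"wx":0,"wy":0,"wz":0,"grip":1},{"x":0,"y":0,"z":-0.8,"wx":0,"wy":0,"wz":0,"grip":1},{"x":0,"y":0,"z":-0.8,"wx":0,"wy":0,"wz":0,"grip":1}]'; python3 -c "
from h import *
st((505,-54,63),172.6)"
```

```text
time_s: 22.3
eef_pos: [0.5062, -0.0548, 0.0606]
tool_rot: [-0.043, 0.706, -0.045, -0.706]
force: [-4.3, 0.6, 8.9]
width: -0.006
t 22.3 p [506.2 -54.8  60.6] F [-4.3  0.6  8.9] w -0.006 jaw 172.9
rotfix [ 0.004  0.    -0.005]
move [-1.2  0.8  2.4]
time_s: 22.8
eef_pos: [0.5062, -0.0548, 0.0606]
tool_rot: [-0.042, 0.707, -0.045, -0.705]
force: [-3.1, 1.6, 8.6]
width: 0.002
t 22.8 p [506.2 -54.8  60.6] F [-3.1  1.6  8.6] w 0.002 jaw 173.0
rotfix [ 0.004  0.003 -0.006]
move [-1.2  0.8  2.4]
```

Stopped dead at 60.6 with force risen to about 9 N. One slightly firmer push, still well below 20 N, will confirm it has bottomed.

```bash
python3 -m pendant '[{"x":0.2,"y":0,"z":-1.1,"wx":0,"wy":0,"wz":0,"grip":1},{"x":0,"y":0,"z":-1.1,"wx":0,"wy":0,"wz":0,"grip":1},{"x":0,"y":0,"z":-1.1,"wx":0,"wy":0,"wz":0,"grip":1},{"x":0,"y":0,"z":-1.1,"wx":0,"wy":0,"wz":0,"grip":1},{"x":0,"y":0,"z":-1.1,"wx":0,"wy":0,"wz":0,"grip":1}]'; python3 -c "
from h import *
st((505,-54,63),172.6)"
```

```text
time_s: 23.3
eef_pos: [0.5062, -0.0549, 0.0602]
tool_rot: [-0.041, 0.708, -0.045, -0.704]
force: [-5.3, 1.7, 11.4]
width: -0.001
t 23.3 p [506.2 -54.9  60.2] F [-5.3  1.7 11.4] w -0.001 jaw 173.0
rotfix [ 0.005  0.005 -0.008]
move [-1.2  0.9  2.8]
```

Bottomed: only cushion give (0.4 mm for 2.7 N). I'll lift off straight up and measure.

```bash
python3 -m pendant '[{"x":0,"y":0,"z":2,"wx":0,"wy":0,"wz":0,"grip":1},{"x":0,"y":0,"z":6,"wx":0,"wy":0,"wz":0,"grip":1},{"x":0,"y":0,"z":20,"wx":0,"wy":0,"wz":0,"grip":1},{"x":0,"y":0,"z":40,"wx":0,"wy":0,"wz":0,"grip":1},{"x":0,"y":0,"z":40,"wx":0,"wy":0,"wz":0,"grip":1}]'; python3 -m pendant '[{"x":5,"y":35,"z":20,"wx":0,"wy":0,"wz":0,"grip":1},{"x":5,"y":35,"z":0,"wx":0,"wy":0,"wz":0,"grip":1},{"x":4,"y":30,"z":0,"wx":0,"wy":0,"wz":0,"grip":1},{"x":0,"y":0,"z":0,"wx":0,"wy":0,"wz":0,"grip":1},{"x":0,"y":0,"z":0,"wx":0,"wy":0,"wz":0,"grip":1}]'; python3 tab.py w9
```

```text
time_s: 23.8
eef_pos: [0.5017, -0.0549, 0.1659]
tool_rot: [0.041, -0.703, 0.045, 0.708]
force: [1.1, 0.2, -0.2]
width: 0.003
time_s: 24.3
eef_pos: [0.5197, 0.0484, 0.1944]
tool_rot: [-0.043, 0.708, -0.045, -0.704]
force: [-0.4, -0.1, 0.0]
width: 0.003
cushion 2026 med [ 0.505  -0.055   0.0625] jig med [ 0.0003 -0.0669  0.0625] [-0.0195 -0.0805  0.058 ] [ 0.0204 -0.0527  0.0655]
slope rad -0.037177531663632246 theta 1.9371775316636322 z@mid 0.062454788055970205
cap z 0.03556795663190909 2054
t 24.35 p [519.7  48.2 194.3] F [-0.8  0.7 -0.3] w 0.0 jaw 172.9
rotfix [0.003 0.006 0.   ]
```

View pics/w9.png

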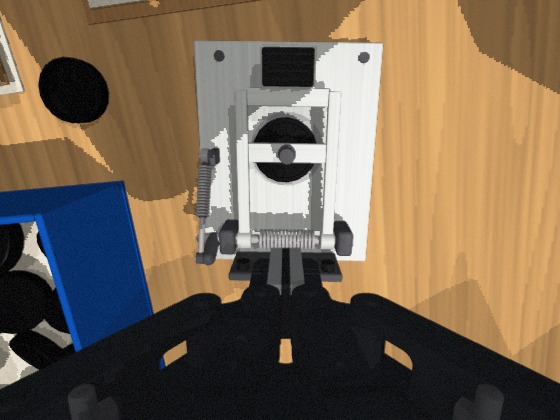

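The leaf is shut, and the cap top at 35.6 mm matches the plate top (21.9) + 14 mm, so the cap is home. Handing in.

```bash
python3 -c "
from bench import job
job.finish_job()"
```

```text
the job is handed in; nothing more can be done
```

The cap is fully home on the plug, the leaf is shut over it, and I handed the job in with the arm clear (about 24 s on the clock).

- **Placing the cap:** I laid the middle cap over the plug and let go while the leaf stood open. The skirt touched the plug's edge once on the way down, at about 4 N. I moved it 2 mm and it went on freely.
- **Tipping the leaf:** I pushed the tab from behind until the leaf sprang across by itself. It landed on the cap at about 1.81 rad.
- **Pressing home:** I pressed the cushion down about 9 mm at roughly 6 N. It then stopped dead, and I pushed once more, to 11.4 N upward on the tool (about 12.7 N in all with the sideways part), to confirm it had bottomed. Forces were read at the end of each call, and none of those readings came near 20 N.

**Last checks:**
- The leaf stayed shut at about 1.86 rad after I lifted off.
- The cap's top is at 35.6 mm; the plate's top (21.9 mm) plus 14 mm gives 35.9 mm, which agrees within camera accuracy.
- The tool force was zero with the arm clear.
- I did not take a last picture of the whole bench, so the other items were not checked one by one. I felt no contact with them, and the ones visible in the final wrist view looked undisturbed.

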